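# Index the head to its pin and lock it

### The job

Set the indexing head on the grooved plate: push a spoke round with a fingertip until the long pointed spoke points straight at the tall slim pin (not at the short thick post). Then push the locking lever round, away from the head, until it rests fully home against its stop, and leave both like that. Push gently, grip and lift nothing, and leave the loose parts and tools around it where they are.

Things in the scene. Friction and masses are not known exactly. Their poses are not given: they have to be found in the camera images.
- fixture: grooved dark steel plate 300 x 500 mm, 20 mm thick, fixed to the bench, carrying the indexing head (green foot, grey hub) and the locking lever. Origin: centre of the underside, z = 0 on the bench; x, y along its short and long sides, z up. In its frame the head's axis is at (-30, -90) mm and the lever's pivot at (30, 155) mm. Everything on it stands lower than 100 mm over the bench
- hub (a point): point on the indexing head's vertical axis at the centre height of the spokes, 70 mm over the bench. Hub radius 28 mm, its top 99 mm over the bench. Three level spokes at 120 degrees: the long pointed one, and two 10 mm rods with 22 mm black balls centred 62 mm from the axis. Beyond 45 mm from the axis there is free room under the spokes down to the plate
- pointer_tip (a point): tip of the long pointed spoke, 108 mm from the axis, 70 mm over the bench; x points outward along the spoke, z up; it turns with the spokes. The spoke is a steel bar 12 mm wide and 12 mm high from 28 to 88 mm from the axis, then a cone to the tip
- spider (a joint): angle of the spokes in rad, 0 with the long spoke along the plate's +x, growing anticlockwise seen from above, -1.9 to 1.9. A dry brake of about 0.28 N m: it stays where it is left (some 4 N at 75 mm)
- tall_pin: tall slim steel pin fixed on the plate: 12 mm diameter on a 20 mm foot 8 mm high, 75 mm tall, top 95 mm over the bench; origin at its underside on the axis, 130 to 180 mm from the head's axis. It may stand on either side
- short_post: short thick steel post fixed on the plate on the head's other side: 32 mm diameter, 38 mm tall; origin at its underside on the axis
- lock_pivot (a point): vertical pivot axis of the locking lever, at the arm's centre height, 70 mm over the bench. Green pedestal 30 mm diameter (44 mm at the foot), lever hub 30 mm diameter, top 80 mm over the bench. A black rubber stop block 28 x 14 mm, top 78 mm over the bench, stands 45 mm from the pivot behind the arm's home position
- lock_tip (a point): centre of the 24 mm black ball on the lever's end, 90 mm from the pivot, 70 mm over the bench; the arm is a level round steel bar 12 mm thick; x points outward along the arm
- lock (a joint): angle of the locking lever in rad: 0 fully open (arm at -10 degrees from the plate's +x), growing anticlockwise seen from above, to 1.3 fully home against its stop. Starts between 0 and 0.35. It stays where it is left (dry brake 0.22 N m, some 3 to 4 N at 65 mm)
- vblock: loose steel V-block 45 x 40 x 34 mm on the plate, origin under its centre; leave alone
- collar: loose dark steel collar, 30 mm diameter, 16 mm high, on the plate beyond the head; leave alone
- bushing: loose brass bushing, 28 mm diameter, 32 mm high, standing on the plate; leave alone
- wrench: loose wrench on the bench, to the robot's right of the plate; leave alone
- hammer: loose hammer on the bench, to the robot's left of the plate; leave alone
- oil_can: loose steel oil bottle 60 mm diameter, 140 mm tall, on the bench to the robot's right; leave alone
- chip_brush: loose brush on the bench to the robot's right; leave alone

How it is judged:
On the way, in this order (a step that is already met when the one before it is completed fails the run):
1. the long spoke points at the tall pin and rests (y of tall_pin in the frame of pointer_tip between -0.008 and 0.008 m and x of tall_pin in the frame of pointer_tip above 0 m and velocity of joint spider between -0.05 and 0.05 rad/s), for 0.2 s.
2. then the locking lever is home (value of joint lock above 1.2 rad), for 0.2 s.
At the end, for the whole second after the job is handed in: the line of the long spoke passes within 8 mm of the tall pin's axis, on the tip's side, at rest, and the locking lever is within 0.1 rad of its stop (all of step 1 and value of joint lock above 1.2 rad); the robot touches nothing.
It fails at once if the head or lever is gripped or forced (more than 40 N from the fingers before the lever is nearly home) (contact force between the fingers and fixture above 40 N and value of joint lock below 1.15 rad).
It fails at once if the lever is rammed against its stop (more than 80 N from the fingers) (contact force between the fingers and fixture above 80 N).
It fails at once if a loose part or tool is shoved more than 20 mm or lifted (distance of any of vblock, collar, bushing, wrench, hammer, oil_can, chip_brush from where it was at the start of the episode above 0.02 m).
It also fails if it takes over 54 s, if anything falls off the work surface, if the arm or the gripper's body presses on something with over 40 N, if the wrist force passes 120 N, or if a joint passes its speed limit or range.

### The arm

A 7-joint arm with a two-finger parallel gripper is mounted at the origin on the work surface. World frame = base frame: x ahead of the robot, y to its left, z up, the work surface at z = 0. Lengths are in m, angles in rad, forces in N, time in s.
With the tool pointing down it reaches from about 0.425 to 0.925 m from the base axis. Payload 6.8 kg.
Tool frame: the origin (TCP) lies at the very end of the fingers, on their centre line; the grasp point (between the pads) lies bot.grip_depth behind it (bot.grip_depth is the distance from the TCP to the grasp point, in m); z points along the fingers, y is the line along which they close (so a half turn about z gives the same grasp; the last joint's range is limited). The gripper opens to 85 mm and grips with 20 to 120 N. Pads are 22 mm wide; open, the fingers measure 114 mm over their backs; the gripper's body (76 mm by 85 mm) begins 54 mm behind the grasp point. The pads swing forward as they close: fully open they stand 13 mm farther back than shut.
Start: joints at [1.137, 0.477, 0.022, 1.555, -0.011, 1.109, -0.083], TCP at [0.216, -0.64, 0.209] pointing down, gripper open.
Joint ranges: [-2.96, 2.96], [-0.34, 2.1], [-1.41, 1.46], [0.24, 2.44], [-1.37, 4.51], [0.17, 1.92], [-2.96, 2.96]. Speed limits (rad/s): [2.39, 2.39, 3.14, 3.14, 3.14, 3.14, 3.14].

### API

Orientations are given as a unit quaternion [w, x, y, z].
In Python, from station import bot gives the robot as it stands.
- The arm moves only by the tool send_rows, never from a script. Its arguments are lists of equal length, an entry for each row: "slide": the shift along the tool's x, y, z in mm, a list of three; "roll": the turn about the tool's z in degrees; "claw": the opening, from 0 (shut) to 1 (fully open). A call has exactly 8 rows; each row is the pose to reach, as a shift and turn from the pose commanded when the call began, along the tool's axes at that moment; what a row does not reach only later rows make up. A row lasts 1/12 s, in which the tool goes at most 41.7 mm and 7.16 degrees, less where a joint would pass 70% of its speed; a pose out of reach is approached as far as the arm can. A call with a gripper value outside its range is refused whole. The fingers move at their own pace and stop on an object; "force" is the grip in N (left out, the last holds). Time passes only in rows, so rows that repeat a pose let the fingers close, or fill a call up. It gives the time, the measured TCP pose, the force, the opening and the grip force at its end, in the units of the state.
- bot.get_obs(): the state, without advancing time (a new reading comes with each control period).
- bot.read_camera(name): name is "scene" or "top" or "wrist"; returns the picture (400x640x3 uint8, red, green, blue); there is no depth.
- bot.camera_model(name): a dict with "camera_matrix" (3x3 intrinsics, pixels), "camera_from_world" (4x4, takes a point from world to camera coordinates). Camera axes: x right, y down, z forward; pixel columns grow to the right and rows downward; lengths in m; the calibration is good to about 2 mm. A picture is of the moment at which its call begins: read the wrist's pose just before it. camera_model takes no time and is no camera call; for the wrist camera it gives the pose at the moment of the call.
- bot.hand_in(): hands the job in; it is judged then, once.
The state is a dict: "t": time; "q": joint angles; "joint_vel": joint speeds; "joint_torque": joint torques, N m; "eef_pos": TCP position; "tool_rot": TCP orientation; "contact_force": force on the tool from outside, world axes, zero at the start; "torque": the same for the moment, N m; "gripper_width": opening from 0.0 (shut) to 1.0 (fully open); "grasp_force": force on a finger pad.
Only numpy, scipy, OpenCV 4.12 (cv2) and the standard library are available. Lean on these libraries where they do the work, as an engineer would, in place of code of your own. Each camera call takes 0.05 s, during which the arm holds its last target. There are 200 camera calls.

## Working session

There is one attempt and no reset: what is moved stays moved. The work goes in short steps, Python scripts to look and compute and a tool call to move; the robot and the scene stay as the last step left them, time stands still between calls to the robot, and variables do not carry over. Pictures are saved under pics/ and viewed, at most 10 in all, crops included, and the job is handed in when it is done.

Besides the shell and the picture viewer there is one more tool, called as name(argument=value, ...) on one line, values as JSON. send_rows: Moves the arm, as the interface text tells. Its arguments: {"type":"object","properties":{"slide":{"type":"array","items":{"type":"array","items":{"type":"number"}}},"roll":{"type":"array","items":{"type":"number"}},"claw":{"type":"array","items":{"type":"number"}},"force":{"type":"number"}},"required":["slide","roll","claw"]}

```bash
mkdir -p pics; ls
python3 - <<'E'
from station import bot
import cv2
o=bot.get_obs();print({k:o[k] for k in("t","eef_pos","tool_rot","gripper_width","contact_force")},bot.grip_depth)
for n in("top","scene"):
    cv2.imwrite(f"pics/{n}0.png",bot.read_camera(n)[...,::-1]);print(bot.camera_model(n))
E
```

```text
pics
{'t': 0.0, 'eef_pos': array([ 0.21583174, -0.6388893 ,  0.20760268]), 'tool_rot': array([-9.02089985e-04,  9.86758294e-01,  1.62194969e-01, -2.18215900e-04]), 'gripper_width': 1.0010996464421837, 'contact_force': array([-0.37623513, -0.05100265,  0.54756205])} 0.0187
{'camera_matrix': array([[492.13602595,   0.        , 324.04904438],
       [  0.        , 492.13602595, 191.7754264 ],
       [  0.        ,   0.        ,   1.        ]]), 'camera_from_world': array([[-1.95574898e-02, -9.99808201e-01, -1.03202834e-03,
        -1.53993220e-02],
       [-9.93009225e-01,  1.95446521e-02, -1.16407413e-01,
         5.16648963e-01],
       [ 1.16405257e-01, -1.25182312e-03, -9.93201011e-01,
         1.46291435e+00],
       [ 0.00000000e+00,  0.00000000e+00,  0.00000000e+00,
         1.00000000e+00]])}
{'camera_matrix': array([[426.81493929,   0.        , 321.54179242],
       [  0.        , 426.81493929, 197.93993619],
       [  0.        ,   0.        ,   1.        ]]), 'camera_from_world': array([[-0.67977601,  0.73314942,  0.0199127 ,  0.38432344],
       [ 0.45630118,  0.44402644, -0.7711224 , -0.16712624],
       [-0.5741897 , -0.51510432, -0.63637546,  1.81064472],
       [ 0.        ,  0.        ,  0.        ,  1.        ]])}
```

View pics/top0.png

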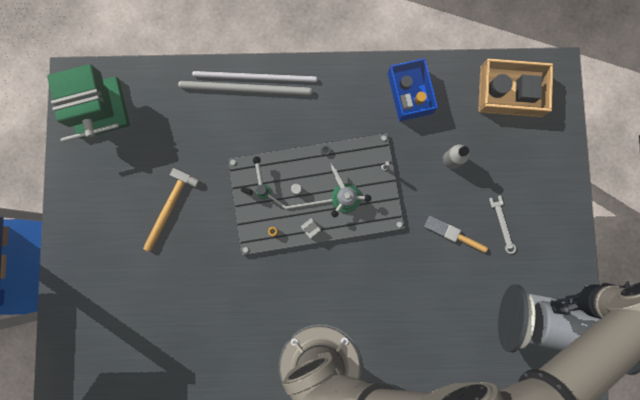

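View pics/scene0.png

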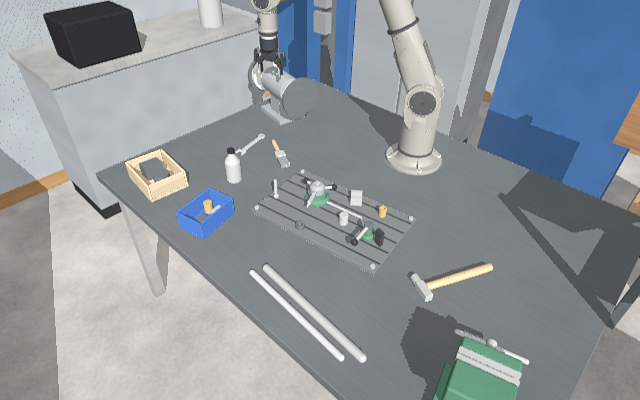

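The top view shows the plate (corners about (233,162), (384,138), (400,225), (245,250)), the head near (347,197) and the lever near (260,190). I'll enlarge both.

Run:
```python
import cv2
a=cv2.imread("pics/top0.png")[125:260,225:410]
cv2.imwrite("pics/topc.png",cv2.resize(a,None,fx=4.3,fy=4.3,interpolation=cv2.INTER_CUBIC))
a=cv2.imread("pics/scene0.png")[160:275,250:420]
cv2.imwrite("pics/scenec.png",cv2.resize(a,None,fx=4.6,fy=4.6,interpolation=cv2.INTER_CUBIC))
```

```text
(no output)
```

View pics/topc.png

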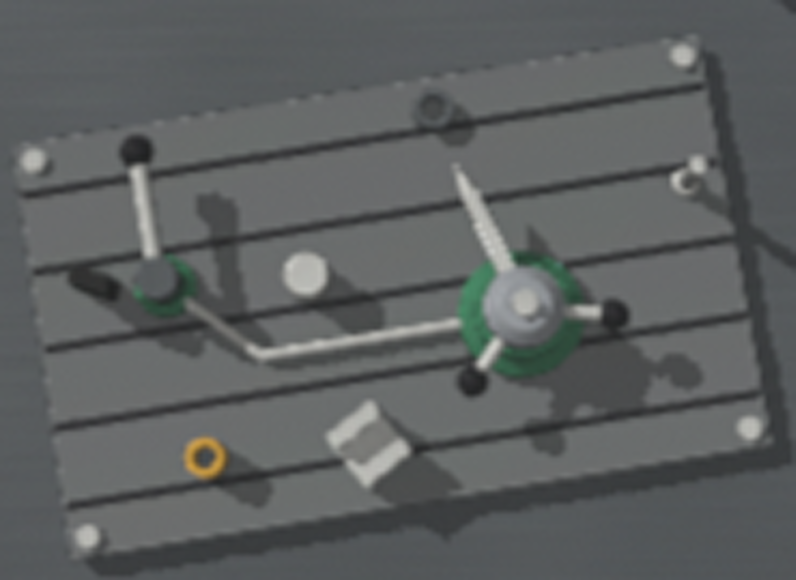

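View pics/scenec.png

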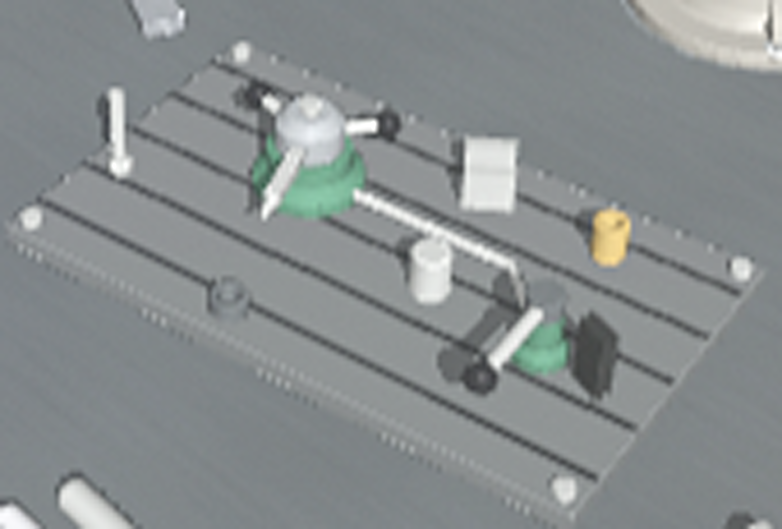

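The crops show, in top-crop pixels:
- Pointer tip at (457,166) and hub knob at (525,302).
- Balls at (614,314) and (472,381).
- Pin foot at (685,182) and pin top at (698,163).
- Lever hub at (157,280) and lever ball at (137,152).
- The post is at (305,273), so the pin is on the robot's right and the pointer must turn clockwise.

Next I'll fit the poses from both views.

```bash
cat > fit.py <<'E'
import numpy as np
from scipy.optimize import least_squares
T=dict(K=np.array([[492.136,0,324.049],[0,492.136,191.775],[0,0,1]]),
 M=np.array([[-1.95574898e-02,-9.99808201e-01,-1.03202834e-03,-1.53993220e-02],[-9.93009225e-01,1.95446521e-02,-1.16407413e-01,5.16648963e-01],[1.16405257e-01,-1.25182312e-03,-9.93201011e-01,1.46291435]]))
S=dict(K=np.array([[426.815,0,321.542],[0,426.815,197.94],[0,0,1]]),
 M=np.array([[-0.67977601,0.73314942,0.0199127,0.38432344],[0.45630118,0.44402644,-0.7711224,-0.16712624],[-0.5741897,-0.51510432,-0.63637546,1.81064472]]))
def proj(c,p):
    u=c['K']@(c['M'][:,:3]@p+c['M'][:,3]); return u[:2]/u[2]
def model(v):
    x,y,a,s,l,px,py=v
    R=np.array([[np.cos(a),-np.sin(a)],[np.sin(a),np.cos(a)]])
    P=lambda u,w,z:np.append(R@[u,w]+[x,y],z)
    H=np.array([-.03,-.09]);L=np.array([.03,.155]);d=lambda t,r:r*np.array([np.cos(t),np.sin(t)])
    la=l-np.pi/18;t=2*np.pi/3
    return dict(hub=P(*H,.099),tip=P(*(H+d(s,.108)),.07),b1=P(*(H+d(s+t,.062)),.07),b2=P(*(H+d(s-t,.062)),.07),
     lh=P(*L,.08),lt=P(*(L+d(la,.09)),.07),pf=np.array([px,py,.028]),pt=np.array([px,py,.095]),
     c1=P(.15,.25,.02),c2=P(.15,-.25,.02),c3=P(-.15,.25,.02),c4=P(-.15,-.25,.02))
if __name__=="__main__":
    tp=dict(hub=(525,302),tip=(457,166),b1=(472,381),b2=(614,314),lh=(157,280),lt=(137,152),pf=(686,183),pt=(698,163),c1=(17,148),c2=(702,38),c3=(76,550))
    sp=dict(hub=(311,102),tip=(266,216),b1=(388,125),b2=(259,95),lt=(481,378),pf=(120,163),pt=(116,91),c1=(572,513),c2=(10,228),c3=(764,272),c4=(228,46))
    obs=[(T,k,np.array(u)/4.3+[225,125]) for k,u in tp.items()]+[(S,k,np.array(u)/4.6+[250,160]) for k,u in sp.items()]
    f=lambda v:np.concatenate([proj(c,model(v)[k])-u for c,k,u in obs])
    r=least_squares(f,[.48,0,.1,.4,.1,.5,-.15],loss='soft_l1')
    v=r.x;m=model(v);print(np.round(v,4));e=f(v).reshape(-1,2)
    for (c,k,u),q in zip(obs,e):print('T' if c is T else 'S',k,np.round(q,1))
    for k in m:print(k,np.round(m[k],4))
    h=m['hub'][:2];q=m['pf'][:2]-h;print('pin dist',np.hypot(*q),'pin ang world',np.arctan2(q[1],q[0]),'plate',np.arctan2(q[1],q[0])-v[2],'spoke world',v[3]+v[2],'lever world',v[4]-np.pi/18+v[2])
    np.save('v.npy',v)
E
python3 fit.py
```

```text
[ 0.5128  0.0022  0.1434  0.2789  0.2046  0.588  -0.2102]
T hub [-0.2  0.3]
T tip [-0.6  0.3]
T b1 [-0.3  0.3]
T b2 [-0.4  0.3]
T lh [-0.7 -0.5]
T lt [-1.   0.2]
T pf [-0.5 -0.2]
T pt [-0.6  0.7]
T c1 [-1.9 -0.6]
T c2 [-1.4 -0.9]
T c3 [-1.7  2.8]
S hub [-1.1 -0.5]
S tip [-1.8 -0.4]
S b1 [-1.  -0.9]
S b2 [-0.9 -0.6]
S lt [-0.7 -0.9]
S pf [-0.7 -1.2]
S pt [-0.7 -0.2]
S c1 [-0.8 -0.2]
S c2 [-2.  -1.4]
S c3 [-0.5 -1.5]
S c4 [ 1.3 -1.7]
hub [ 0.4959 -0.0911  0.099 ]
tip [ 0.5945 -0.0469  0.07  ]
b1 [ 0.4457 -0.0549  0.07  ]
b2 [ 0.4897 -0.1528  0.07  ]
lh [0.5203 0.1599 0.08  ]
lt [0.609  0.1755 0.07  ]
pf [ 0.588  -0.2102  0.028 ]
pt [ 0.588  -0.2102  0.095 ]
c1 [0.6255 0.2711 0.02  ]
c2 [ 0.697  -0.2238  0.02  ]
c3 [0.3286 0.2282 0.02  ]
c4 [ 0.4    -0.2666  0.02  ]
pin dist 0.1504743078174044 pin ang world -0.9125762831791419 plate -1.0559443248482856 spoke world 0.4222988270907168 lever world 0.17348327967353722
```

The fit is consistent: pixel residuals are about 1 px, the pin is 150 mm from the axis, and the lock angle is about 0.20. I'll push with shut fingers, keeping the tool's x axis along the spoke. First, a small row planner.

```bash
cat > plan.py <<'E'
import numpy as np
def rows(start,wps):
    """start,(x,y,z,phi); wps list of 8 such poses -> slide mm, roll deg"""
    s=np.array(start);c,n=np.cos(s[3]),np.sin(s[3]);out=[];ro=[]
    for w in wps:
        d=(np.array(w)-s)
        out.append([int(round(1000*(c*d[0]+n*d[1]))),int(round(1000*(n*d[0]-c*d[1]))),int(round(-1000*d[2]))]);ro.append(round(-np.degrees(d[3]),1))
    print(out,ro)
def lin(a,b,k,tot=8):
    a,b=np.array(a),np.array(b)
    return [a+(b-a)*min(1,(i+1)/k) for i in range(tot)]
def arc(c,th,r,off):
    """tool pose alongside spoke at th: off along ccw normal"""
    return [c[0]+r*np.cos(th)-off*np.sin(th),c[1]+r*np.sin(th)+off*np.cos(th)]
def now():
    from station import bot
    o=bot.get_obs();w,x,y,z=o['tool_rot'];R=[w*w+x*x-y*y-z*z,2*(x*y+w*z)]
    print('t',o['t'],'phi',round(np.arctan2(R[1],R[0]),4),'pos',np.round(o['eef_pos'],4),'F',np.round(o['contact_force'],1),'q7',o['q'][6])
    return o
E
python3 - <<'E'
from plan import *
s=np.array([.216,-.64,.209,.326]);e=np.array([.544,-.026,.2,.422])
m=s+(e-s)*.46;m2=s+(e-s)*.92
rows(s,lin(s,m,8));rows(m,lin(m,m2,8));rows(m2,lin(m2,e,2,8))
E
```

```text
[[29, -27, 1], [58, -55, 1], [88, -82, 2], [117, -110, 2], [146, -137, 3], [175, -164, 3], [204, -192, 4], [233, -219, 4]] [np.float64(-0.3), np.float64(-0.6), np.float64(-0.9), np.float64(-1.3), np.float64(-1.6), np.float64(-1.9), np.float64(-2.2), np.float64(-2.5)]
[[30, -26, 1], [61, -52, 1], [91, -78, 2], [121, -104, 2], [152, -130, 3], [182, -157, 3], [212, -183, 4], [243, -209, 4]] [np.float64(-0.3), np.float64(-0.6), np.float64(-0.9), np.float64(-1.3), np.float64(-1.6), np.float64(-1.9), np.float64(-2.2), np.float64(-2.5)]
[[22, -17, 0], [44, -34, 1], [44, -34, 1], [44, -34, 1], [44, -34, 1], [44, -34, 1], [44, -34, 1], [44, -34, 1]] [np.float64(-0.2), np.float64(-0.4), np.float64(-0.4), np.float64(-0.4), np.float64(-0.4), np.float64(-0.4), np.float64(-0.4), np.float64(-0.4)]
```

send_rows(slide=[[29,-27,1],[58,-55,1],[88,-82,2],[117,-110,2],[146,-137,3],[175,-164,3],[204,-192,4],[233,-219,4]], roll=[0,0,-1,-1,-1.5,-2,-2,-2.5], claw=[0,0,0,0,0,0,0,0])

```text
t: 0.77
eef_pos: [0.3669, -0.3553, 0.2043]
tool_rot: [-0.0, 0.983, 0.184, -0.0]
contact_force: [1.3, -0.9, -1.2]
gripper_width: -0.0
grasp_force: 0.0
```

send_rows(slide=[[30,-26,1],[61,-52,1],[91,-78,2],[121,-104,2],[152,-130,3],[182,-157,3],[212,-183,4],[243,-209,4]], roll=[0,0,-1,-1,-1.5,-2,-2,-2.5], claw=[0,0,0,0,0,0,0,0])

```text
t: 1.43
eef_pos: [0.5179, -0.0731, 0.2003]
tool_rot: [0.0, 0.979, 0.205, -0.0]
contact_force: [0.0, -1.0, 0.7]
gripper_width: -0.004
grasp_force: 0.0
```

send_rows(slide=[[22,-17,0],[44,-34,1],[44,-34,1],[44,-34,1],[44,-34,1],[44,-34,1],[44,-34,1],[44,-34,1]], roll=[0,0,0,0,0,0,0,0], claw=[0,0,0,0,0,0,0,0])

```text
t: 2.1
eef_pos: [0.5442, -0.0272, 0.1996]
tool_rot: [0.0, 0.979, 0.204, -0.0]
contact_force: [-0.2, 0.2, 1.1]
gripper_width: -0.003
grasp_force: 0.0
```

Run:
```python
from plan import *
from station import bot
import cv2
now();m=bot.camera_model("wrist");cv2.imwrite("pics/w1.png",bot.read_camera("wrist")[...,::-1])
print(m)
from fit import proj,model
v=np.load('v.npy');P=model(v);c=dict(K=m['camera_matrix'],M=m['camera_from_world'][:3])
for k in P:print(k,np.round(proj(c,P[k])))
```

```text
t 2.1 phi 0.4112 pos [ 0.5442 -0.0272  0.1996] F [-0.2  0.2  1.1] q7 -1.3351575318219608
{'camera_matrix': array([[297.64424219,   0.        , 319.6116717 ],
       [  0.        , 297.64424219, 197.86971689],
       [  0.        ,   0.        ,   1.        ]]), 'camera_from_world': array([[ 0.39902859, -0.9169377 ,  0.00119599, -0.24312398],
       [-0.87665499, -0.38111554,  0.29364429,  0.43208045],
       [-0.26879771, -0.11822094, -0.95591401,  0.513454  ],
       [ 0.        ,  0.        ,  0.        ,  1.        ]])}
hub [358. 259.]
tip [357. 146.]
b1 [306. 272.]
b2 [402. 271.]
lh [125. 132.]
lt [137.  30.]
pf [475. 202.]
pt [509. 223.]
c1 [ 75. -18.]
c2 [534. 120.]
c3 [ 67. 247.]
c4 [434. 332.]
```

View pics/w1.png

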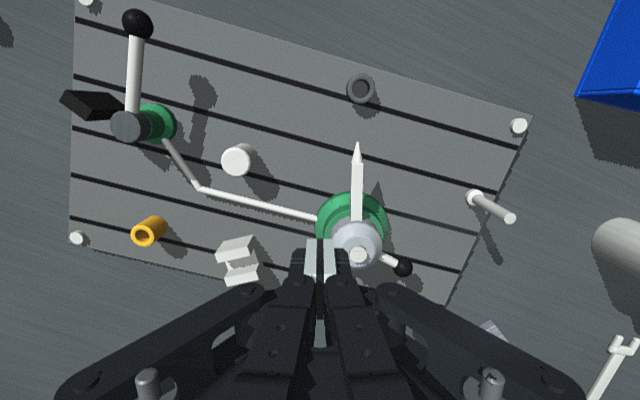

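The wrist view matches the predictions to a uniform ~5 px: tip at (357,143), pin top at (510,217), foot at (474,197). The fingertip is clear of the spoke on its left side, so I'll descend and close in.

Run:
```python
from plan import *
C=[.497,-.090]
P=lambda th,off:np.array(arc(C,th,.072,off)+[.055,th])
s=np.array([.544,-.026,.2,.422]);a=P(.422,.040);a[:2]=s[:2]
rows(s,lin(s,a,6));b=P(.422,.021);rows(a,lin(a,b,8))
p=.422
for k in range(4):
    q=max(p-.30,-.8); rows(P(p,.021),[P(p+(q-p)*(i+1)/8,.021) for i in range(8)]);p=q
```

```text
[[0, 0, 24], [0, 0, 48], [0, 0, 73], [0, 0, 97], [0, 0, 121], [0, 0, 145], [0, 0, 145], [0, 0, 145]] [np.float64(-0.0), np.float64(-0.0), np.float64(-0.0), np.float64(-0.0), np.float64(-0.0), np.float64(-0.0), np.float64(-0.0), np.float64(-0.0)]
[[0, 2, 0], [1, 5, 0], [1, 7, 0], [1, 9, 0], [2, 11, 0], [2, 14, 0], [3, 16, 0], [3, 18, 0]] [np.float64(-0.0), np.float64(-0.0), np.float64(-0.0), np.float64(-0.0), np.float64(-0.0), np.float64(-0.0), np.float64(-0.0), np.float64(-0.0)]
[[1, 3, 0], [1, 5, 0], [2, 8, 0], [2, 11, 0], [3, 14, 0], [3, 17, 0], [3, 19, 0], [3, 22, 0]] [np.float64(2.1), np.float64(4.3), np.float64(6.4), np.float64(8.6), np.float64(10.7), np.float64(12.9), np.float64(15.0), np.float64(17.2)]
[[1, 3, 0], [1, 5, 0], [2, 8, 0], [2, 11, 0], [3, 14, 0], [3, 17, 0], [3, 19, 0], [3, 22, 0]] [np.float64(2.1), np.float64(4.3), np.float64(6.4), np.float64(8.6), np.float64(10.7), np.float64(12.9), np.float64(15.0), np.float64(17.2)]
[[1, 3, 0], [1, 5, 0], [2, 8, 0], [2, 11, 0], [3, 14, 0], [3, 17, 0], [3, 19, 0], [3, 22, 0]] [np.float64(2.1), np.float64(4.3), np.float64(6.4), np.float64(8.6), np.float64(10.7), np.float64(12.9), np.float64(15.0), np.float64(17.2)]
[[1, 3, 0], [1, 5, 0], [2, 8, 0], [2, 11, 0], [3, 14, 0], [3, 17, 0], [3, 19, 0], [3, 22, 0]] [np.float64(2.1), np.float64(4.3), np.float64(6.4), np.float64(8.6), np.float64(10.7), np.float64(12.9), np.float64(15.0), np.float64(17.2)]
```

send_rows(slide=[[0,0,24],[0,0,48],[0,0,73],[0,0,97],[0,0,121],[0,0,145],[0,0,145],[0,0,145]], roll=[0,0,0,0,0,0,0,0], claw=[0,0,0,0,0,0,0,0])

```text
t: 2.82
eef_pos: [0.5436, -0.0263, 0.0541]
tool_rot: [-0.0, 0.979, 0.205, -0.001]
contact_force: [-0.2, -0.5, 0.8]
gripper_width: -0.001
grasp_force: 0.0
```

send_rows(slide=[[0,2,0],[1,5,0],[1,7,0],[1,9,0],[2,11,0],[2,14,0],[3,16,0],[3,18,0]], roll=[0,0,0,0,0,0,0,0], claw=[0,0,0,0,0,0,0,0])

```text
t: 3.48
eef_pos: [0.5548, -0.0415, 0.0547]
tool_rot: [0.0, 0.979, 0.205, 0.0]
contact_force: [-0.3, -0.2, 0.1]
gripper_width: -0.002
grasp_force: 0.0
```

send_rows(slide=[[1,3,0],[1,5,0],[2,8,0],[2,11,0],[3,14,0],[3,17,0],[3,19,0],[3,22,0]], roll=[2.1,4.3,6.4,8.6,10.7,12.9,15,17.2], claw=[0,0,0,0,0,0,0,0])

```text
t: 4.15
eef_pos: [0.5661, -0.0603, 0.0545]
tool_rot: [-0.0, 0.998, 0.056, -0.0]
contact_force: [-0.2, 0.0, -0.6]
gripper_width: -0.002
grasp_force: 0.0
```

Run:
```python
from plan import *
from station import bot
import cv2
now();w=bot.read_camera("wrist")[...,::-1];t=bot.read_camera("top")[125:260,225:410,::-1]
t=cv2.resize(t,(540,395),interpolation=cv2.INTER_CUBIC)
w=cv2.resize(w[100:300,200:530],(540,327))
cv2.imwrite("pics/a2.png",np.vstack([t,w])[:, :][:722] if 0 else cv2.resize(np.vstack([t,w]),(448,600)))
```

```text
t 4.15 phi 0.1113 pos [ 0.5661 -0.0603  0.0545] F [-0.2  0.  -0.6] q7 -1.6101500117765368
```

View pics/a2.png

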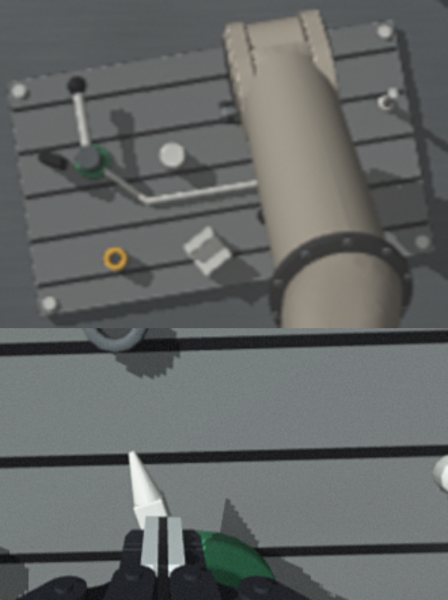

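Run:
```python
from plan import *
from fit import proj,model
from station import bot
m=bot.camera_model("wrist");c=dict(K=m['camera_matrix'],M=m['camera_from_world'][:3])
v=np.load('v.npy')
print('tcp',proj(c,np.array([.5661,-.0603,.0545])))
for s in(.28,.2,.1,0,-.1):
    v[3]=s;P=model(v);h=P['hub'].copy();h[2]=.07;print(s,proj(c,P['tip']),proj(c,h+(P['tip']-h)*.82),proj(c,h+(P['tip']-h)*.26))
```

```text
tcp [317.94635394 238.1174739 ]
0.28 [298.04459348 198.83551316] [309.76633732 231.38211038] [341.67291158 319.97391336]
0.2 [313.8785116  194.58724489] [322.34286797 228.13058527] [345.30576069 319.13007679]
0.1 [334.25714974 190.97925986] [338.48948409 225.37327114] [349.93896974 318.41737049]
0 [354.98766707 189.33425361] [354.88986193 224.1167678 ] [354.62560973 318.09297295]
-0.1 [375.73791938 189.68830922] [371.3018169  224.38550457] [359.31244106 318.16100186]
```

The pointer is still at its start angle and there is no force, although the fingertip is on its line, so the height needs checking from the side.

Run:
```python
from plan import *
from fit import proj,S
from station import bot
import cv2
w=bot.read_camera("wrist")[...,::-1];s=bot.read_camera("scene")[...,::-1]
cv2.imwrite("pics/a3.png",np.hstack([cv2.resize(w[170:290,270:400],(390,360),interpolation=3),cv2.resize(s[150:240,270:372],(408,360),interpolation=3)]))
print('tcp scene',(proj(S,np.array([.5661,-.0603,.0545]))-[270,150])*4+[390,0])
```

```text
tcp scene [545.91536082 217.54778408]
```

View pics/a3.png

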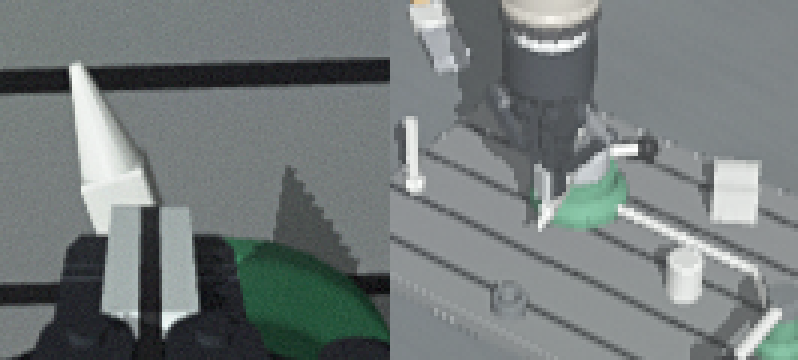

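The wrist camera looks from outside, and the finger end occludes the bar. So the finger end is above the bar, and the real fingertip sits higher than the nominal TCP. I'll back off, go lower (TCP z = 30 mm, 10 mm over the plate) and work at r = 80 mm.

Run:
```python
from plan import *
C=[.497,-.090]
P=lambda th,off,r=.08,z=.03:np.array(arc(C,th,r,off)+[z,th])
s=P(.122,.021,.072,.055);u=s.copy();u[2]=.065
a=P(.422,.040,z=.065);b=P(.422,.040)
rows(s,[u]+list(lin(u,a,7,7)));rows(a,lin(a,b,6))
c=P(.422,.021);rows(b,lin(b,c,8));d=P(.422,.012)
p=.422;q=.122
rows(P(p,.021),[P(p+(q-p)*(i+1)/8,.021) for i in range(8)])
```

```text
[[0, 0, -10], [-1, -6, -10], [-2, -12, -10], [-3, -18, -10], [-4, -23, -10], [-5, -29, -10], [-6, -35, -10], [-7, -41, -10]] [np.float64(-0.0), np.float64(-2.5), np.float64(-4.9), np.float64(-7.4), np.float64(-9.8), np.float64(-12.3), np.float64(-14.7), np.float64(-17.2)]
[[0, 0, 6], [0, 0, 12], [0, 0, 18], [0, 0, 23], [0, 0, 29], [0, 0, 35], [0, 0, 35], [0, 0, 35]] [np.float64(-0.0), np.float64(-0.0), np.float64(-0.0), np.float64(-0.0), np.float64(-0.0), np.float64(-0.0), np.float64(-0.0), np.float64(-0.0)]
[[0, 2, 0], [0, 5, 0], [0, 7, 0], [0, 10, 0], [0, 12, 0], [0, 14, 0], [0, 17, 0], [0, 19, 0]] [np.float64(-0.0), np.float64(-0.0), np.float64(-0.0), np.float64(-0.0), np.float64(-0.0), np.float64(-0.0), np.float64(-0.0), np.float64(-0.0)]
[[1, 3, 0], [1, 6, 0], [2, 9, 0], [2, 12, 0], [3, 15, 0], [3, 18, 0], [3, 21, 0], [3, 25, 0]] [np.float64(2.1), np.float64(4.3), np.float64(6.4), np.float64(8.6), np.float64(10.7), np.float64(12.9), np.float64(15.0), np.float64(17.2)]
```

send_rows(slide=[[0,0,-10],[-1,-6,-10],[-2,-12,-10],[-3,-18,-10],[-4,-23,-10],[-5,-29,-10],[-6,-35,-10],[-7,-41,-10]], roll=[0,-2.5,-4.9,-7.4,-9.8,-12.3,-14.7,-17.2], claw=[0,0,0,0,0,0,0,0])

```text
t: 5.02
eef_pos: [0.5543, -0.0195, 0.0649]
tool_rot: [-0.0, 0.978, 0.207, 0.0]
contact_force: [0.2, -0.3, 1.0]
gripper_width: 0.002
grasp_force: 0.0
```

send_rows(slide=[[0,0,6],[0,0,12],[0,0,18],[0,0,23],[0,0,29],[0,0,35],[0,0,35],[0,0,35]], roll=[0,0,0,0,0,0,0,0], claw=[0,0,0,0,0,0,0,0])

```text
t: 5.68
eef_pos: [0.5541, -0.0204, 0.029]
tool_rot: [-0.0, 0.979, 0.205, -0.001]
contact_force: [-0.5, -0.3, -0.1]
gripper_width: -0.001
grasp_force: 0.0
```

send_rows(slide=[[0,2,0],[0,5,0],[0,7,0],[0,10,0],[0,12,0],[0,14,0],[0,17,0],[0,19,0]], roll=[0,0,0,0,0,0,0,0], claw=[0,0,0,0,0,0,0,0])

```text
t: 6.35
eef_pos: [0.5623, -0.0381, 0.0296]
tool_rot: [0.0, 0.979, 0.205, 0.0]
contact_force: [-0.8, 0.6, -0.2]
gripper_width: 0.001
grasp_force: 0.0
```

Now a straight push of 16 mm, watching the force.

send_rows(slide=[[0,2,0],[0,4,0],[0,6,0],[0,8,0],[0,10,0],[0,12,0],[0,14,0],[0,16,0]], roll=[0,0,0,0,0,0,0,0], claw=[0,0,0,0,0,0,0,0])

```text
t: 7.02
eef_pos: [0.5684, -0.0525, 0.0295]
tool_rot: [-0.0, 0.979, 0.205, -0.0]
contact_force: [-1.9, 3.9, 1.5]
gripper_width: 0.002
grasp_force: 2.0
```

Run:
```python
from plan import *
from fit import proj
from station import bot
import cv2
now()
m=bot.camera_model("wrist");c=dict(K=m['camera_matrix'],M=m['camera_from_world'][:3])
w=bot.read_camera("wrist")[...,::-1];s=bot.read_camera("scene")[...,::-1]
cv2.imwrite("pics/a4.png",np.hstack([cv2.resize(w[130:290,240:420],(405,360),interpolation=3),cv2.resize(s[150:240,270:368],(392,360),interpolation=3)]))
```

```text
t 7.0167 phi 0.4131 pos [ 0.5684 -0.0525  0.0295] F [-1.9  3.9  1.5] q7 -1.384678015688626
```

View pics/a4.png

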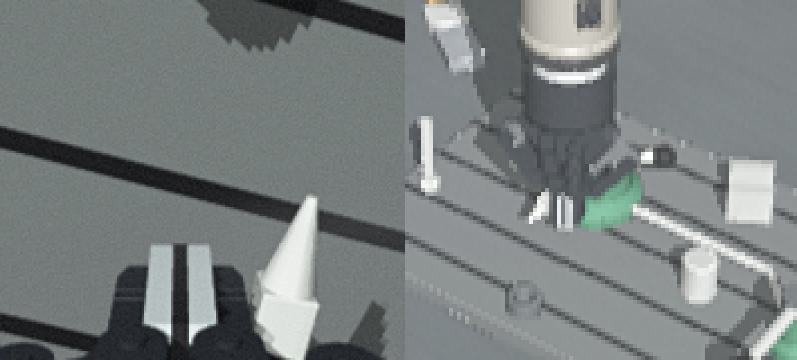

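The fingers now stand beside the spoke and push it at about 4.3 N, with the tip at wrist pixel (379,218). I'll measure the angle and the contact offset.

```bash
cat >> fit.py <<'E'
def ray(c,uv,z):
    R,t=c['M'][:,:3],c['M'][:,3];d=R.T@np.linalg.solve(c['K'],[*uv,1]);o=-R.T@t
    return o+d*(z-o[2])/d[2]
E
python3 - <<'E'
from plan import *
from fit import *
from station import bot
m=bot.camera_model("wrist");c=dict(K=m['camera_matrix'],M=m['camera_from_world'][:3])
C=np.array([.497,-.090])
p=ray(c,(378.7,217.6-0),.07)[:2];p2=ray(c,(378.7,222.6),.07)[:2]
for x in(p,p2):
    d=x-C;th=np.arctan2(d[1],d[0]);t=np.array([.5684,-.0525])-C
    print(x,np.hypot(*d),th,'r',t@[np.cos(th),np.sin(th)],'off',t@[-np.sin(th),np.cos(th)])
E
```

```text
[ 0.60541516 -0.06642833] 0.11094805448937213 0.21408848310816844 r 0.07773710105718798 off 0.021474475994178444
[ 0.60327937 -0.06751317] 0.10863222915351432 0.20850712415161451 r 0.07761603410740334 off 0.02190801792582808
```

Run:
```python
from plan import *
C=[.497,-.090]
P=lambda th,off=.0215,r=.078,z=.03:np.array(arc(C,th,r,off)+[z,th])
s=np.array(arc(C,.422,.08,.005)+[.03,.422])
w=[]
for i in range(8):
    th=.21-.25*(i+1)/8;p=P(th);p[3]=th+.212*(1-(i+1)/8);w.append(p)
rows(s,w);p=-.04
rows(P(p),[P(p-.30*(i+1)/8) for i in range(8)])
rows(P(p),[P(p-.15*min(1,(i+1)/6)) for i in range(8)])
```

```text
[[1, 3, 0], [1, 5, 0], [1, 8, 0], [1, 11, 0], [1, 13, 0], [0, 16, 0], [0, 18, 0], [-1, 21, 0]] [np.float64(3.3), np.float64(6.6), np.float64(9.9), np.float64(13.2), np.float64(16.5), np.float64(19.9), np.float64(23.2), np.float64(26.5)]
[[1, 3, 0], [1, 6, 0], [2, 9, 0], [2, 12, 0], [3, 15, 0], [3, 18, 0], [3, 21, 0], [3, 24, 0]] [np.float64(2.1), np.float64(4.3), np.float64(6.4), np.float64(8.6), np.float64(10.7), np.float64(12.9), np.float64(15.0), np.float64(17.2)]
[[1, 2, 0], [1, 4, 0], [1, 6, 0], [2, 8, 0], [2, 10, 0], [2, 12, 0], [2, 12, 0], [2, 12, 0]] [np.float64(1.4), np.float64(2.9), np.float64(4.3), np.float64(5.7), np.float64(7.2), np.float64(8.6), np.float64(8.6), np.float64(8.6)]
```

send_rows(slide=[[1,3,0],[1,5,0],[1,8,0],[1,11,0],[1,13,0],[0,16,0],[0,18,0],[-1,21,0]], roll=[3.3,6.6,9.9,13.2,16.5,19.9,23.2,26.5], claw=[0,0,0,0,0,0,0,0])

```text
t: 7.78
eef_pos: [0.5777, -0.0715, 0.0299]
tool_rot: [-0.0, 1.0, -0.026, 0.002]
contact_force: [2.3, 4.4, -0.6]
gripper_width: -0.0
grasp_force: 1.9
```

send_rows(slide=[[1,3,0],[1,6,0],[2,9,0],[2,12,0],[3,15,0],[3,18,0],[3,21,0],[3,24,0]], roll=[2.1,4.3,6.4,8.6,10.7,12.9,15,17.2], claw=[0,0,0,0,0,0,0,0])

```text
t: 8.45
eef_pos: [0.5784, -0.0965, 0.0299]
tool_rot: [-0.0, 0.984, -0.175, 0.0]
contact_force: [1.1, 2.9, 2.0]
gripper_width: 0.0
grasp_force: 2.0
```

send_rows(slide=[[1,3,0],[1,6,0],[2,9,0],[2,12,0],[3,15,0],[3,18,0],[3,21,0],[3,24,0]], roll=[2.1,4.3,6.4,8.6,10.7,12.9,15,17.2], claw=[0,0,0,0,0,0,0,0])

```text
t: 9.12
eef_pos: [0.5724, -0.12, 0.0297]
tool_rot: [-0.0, 0.947, -0.321, -0.0]
contact_force: [2.3, 3.6, 2.9]
gripper_width: -0.002
grasp_force: 1.9
```

send_rows(slide=[[1,2,0],[1,4,0],[1,6,0],[2,8,0],[2,10,0],[2,12,0],[2,12,0],[2,12,0]], roll=[1.4,2.9,4.3,5.7,7.2,8.6,8.6,8.6], claw=[0,0,0,0,0,0,0,0])

```text
t: 9.78
eef_pos: [0.5665, -0.1312, 0.0296]
tool_rot: [0.0, 0.921, -0.39, 0.0]
contact_force: [1.7, 1.0, 0.0]
gripper_width: 0.002
grasp_force: 1.0
```

Run:
```python
from plan import *
from fit import *
from station import bot
import cv2
now()
m=bot.camera_model("wrist");c=dict(K=m['camera_matrix'],M=m['camera_from_world'][:3])
np.savez('c5.npz',**c)
w=bot.read_camera("wrist")[...,::-1]
cv2.imwrite("pics/a5.png",cv2.resize(w[110:310,250:516],(798,600),interpolation=3))
v=np.load('v.npy');P=model(v);print(proj(c,P['pf']),proj(c,P['pt']))
for th in(-.75,-.8,-.85):v[3]=th-v[2];P=model(v);print(th,proj(c,P['tip']))
```

```text
t 9.7833 phi -0.8005 pos [ 0.5665 -0.1312  0.0296] F [1.7 1.  0. ] q7 -2.235926274309642
[393.87227806 115.01906446] [443.28667865 120.64326013]
-0.75 [359.42127143 214.93491623]
-0.8 [371.58771806 214.63848933]
-0.85 [383.72442489 214.91294587]
```

View pics/a5.png

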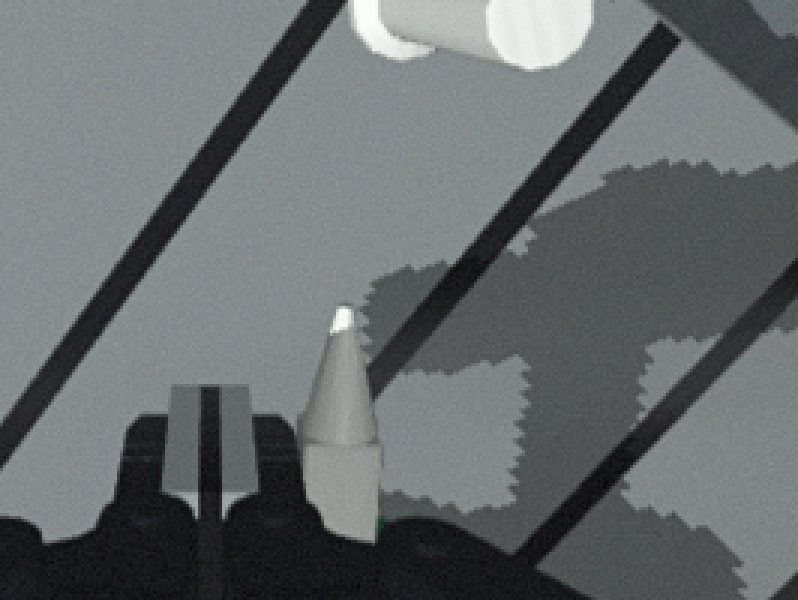

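The bar lies flush against the finger, and the tip is at wrist pixel (364,212), not yet at the pin. Pin top is about (430,116) and foot about (381,116). I'll refit the relative geometry with both wrist views.

```bash
cat > fit2.py <<'E'
from fit import *
W1=dict(K=np.array([[297.644,0,319.612],[0,297.644,197.87],[0,0,1]]),M=np.array([[0.39902859,-0.9169377,0.00119599,-0.24312398],[-0.87665499,-0.38111554,0.29364429,0.43208045],[-0.26879771,-0.11822094,-0.95591401,0.513454]]))
z=np.load('c5.npz');W5=dict(K=z['K'],M=z['M'])
o1=dict(hub=(358,255),tip=(357,143),lt=(137,24),pf=(474,197),pt=(510,217),b2=(402,267),lh=(125,126))
o5=dict(tip=(364.3,211.7),pf=(381.5,115.5),pt=(430,116))
def f(v):
    r=[]
    for c,o,s in((W1,o1,v[3]),(W5,o5,v[7])):
        u=v[:7].copy();u[3]=s;m=model(u);r+=[proj(c,m[k])-np.array(q) for k,q in o.items()]
    return np.concatenate(r)
r=least_squares(f,list(np.load('v.npy'))+[-.92]);v=r.x
print(np.round(v,4));print(np.round(r.fun.reshape(-1,2),1))
m=model(v[:7]);h=m['hub'][:2];q=m['pf'][:2]-h;print('hub',h,'lh',m['lh'],'lt',m['lt'],'pin',m['pf'],'dist',np.hypot(*q),'pin ang',np.arctan2(q[1],q[0]),'spoke before',v[3]+v[2],'now',v[7]+v[2])
p=ray(W5,(250+380/3,110+445/3),.076)-ray(W5,(250+377/3,110+540/3),.076);print('edge dir',np.arctan2(p[1],p[0]))
E
python3 fit2.py
```

```text
[ 0.5168  0.0038  0.1384  0.2885  0.2025  0.5924 -0.2074 -0.9424]
[[ 0.3  0.7]
 [-0.  -0.8]
 [ 0.2 -0.6]
 [ 0.7  0.8]
 [-0.7  1.2]
 [ 0.6  0.5]
 [-0.6  0.5]
 [-0.   0.2]
 [ 2.9 -2.6]
 [-2.3  1.2]]
hub [ 0.49953415 -0.08946778] lh [0.52516066 0.16146703 0.08      ] lt [0.61391794 0.17637161 0.07      ] pin [ 0.59243828 -0.20735148  0.028     ] dist 0.15009245396390578 pin ang -0.9033537481728832 spoke before 0.4269173095336626 now -0.8040292958451866
edge dir -0.773221437826363
```

Run:
```python
from plan import *
C=np.array([.4995,-.0895]);s=np.array([.5665,-.1312,.03,-.80])
def rot(d):
    R=np.array([[np.cos(d),-np.sin(d)],[np.sin(d),np.cos(d)]]);return np.append(C+R@(s[:2]-C),[.03,s[3]+d])
rows(s,[rot(-.10*min(1,(i+1)/6)) for i in range(8)])
```

```text
[[0, 1, 0], [1, 3, 0], [1, 4, 0], [1, 5, 0], [1, 6, 0], [2, 8, 0], [2, 8, 0], [2, 8, 0]] [np.float64(1.0), np.float64(1.9), np.float64(2.9), np.float64(3.8), np.float64(4.8), np.float64(5.7), np.float64(5.7), np.float64(5.7)]
```

send_rows(slide=[[0,1,0],[1,3,0],[1,4,0],[1,5,0],[1,6,0],[2,8,0],[2,8,0],[2,8,0]], roll=[1,1.9,2.9,3.8,4.8,5.7,5.7,5.7], claw=[0,0,0,0,0,0,0,0])

```text
t: 10.5
eef_pos: [0.5618, -0.1375, 0.0296]
tool_rot: [0.0, 0.901, -0.435, -0.0]
contact_force: [2.0, 1.3, 0.9]
gripper_width: -0.0
grasp_force: 1.1
```

send_rows(slide=[[0,-6,0],[0,-12,0],[0,-18,0],[0,-24,0],[0,-24,-35],[0,-24,-70],[0,-24,-105],[0,-24,-140]], roll=[0,0,0,0,0,0,0,0], claw=[0,0,0,0,0,0,0,0])

```text
t: 11.17
eef_pos: [0.5811, -0.1221, 0.1709]
tool_rot: [0.0, 0.901, -0.435, -0.0]
contact_force: [1.3, -0.5, -0.8]
gripper_width: 0.0
grasp_force: 0.0
```

Run:
```python
from plan import *
from fit import *
from station import bot
import cv2
now()
m=bot.camera_model("wrist");c=dict(K=m['camera_matrix'],M=m['camera_from_world'][:3])
np.savez('c6.npz',**c)
w=bot.read_camera("wrist")[...,::-1]
v=np.array([ 0.5168,0.0038,0.1384,-.9-.1384,0.2025,0.5924,-0.2074]);P=model(v)
for k in('hub','tip','b1','b2','pf','pt'):print(k,proj(c,P[k]))
cv2.imwrite("pics/a6.png",cv2.resize(w[100:320,260:553],(799,600),interpolation=3))
```

```text
t 11.1667 phi -0.899 pos [ 0.5811 -0.1221  0.1709] F [ 1.3 -0.5 -0.8] q7 -2.341022426345525
hub [368.03777044 281.44929136]
tip [368.82936593 158.03310384]
b1 [310.29333476 291.82148707]
b2 [414.18586648 291.87311622]
pf [364.75973152 108.61294445]
pt [377.27569775 109.27909012]
```

View pics/a6.png

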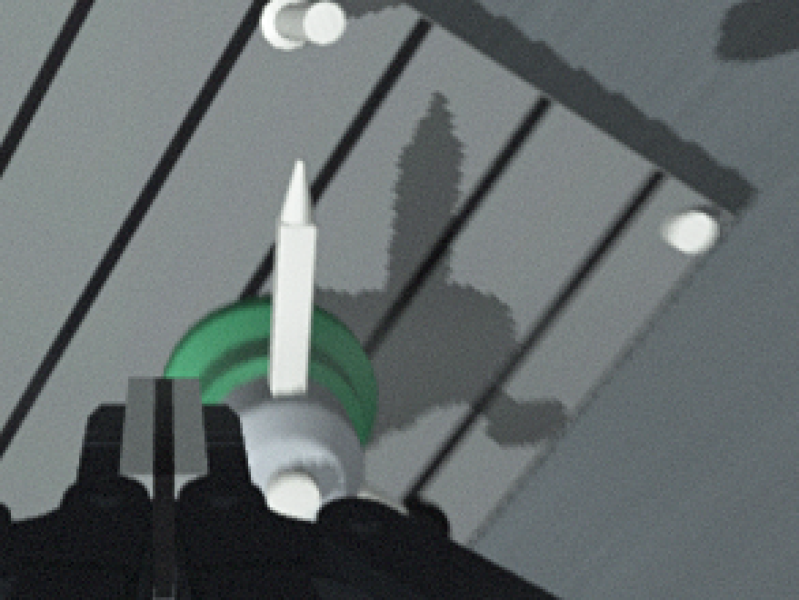

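The wrist view shows the tip (369.6,159.0), knob (367.8,280.4), pin foot (366.3,107.3) and pin top (379.2,108.4). All match the model with the spoke on the pin to within 1 px, or about 0.003 rad. Now the lever: pivot at (0.525,0.1615), arm at 0.166 rad world, home at 1.264.

Run:
```python
from plan import *
C=[.5252,.1615]
P=lambda th,off=-.0205,r=.061,z=.03:np.array(arc(C,th,r,off)+[z,th])
s=np.array([.581,-.122,.171,-.899]);a=P(.166,-.045,z=.171);m=(s+a)/2
rows(s,lin(s,m,8));rows(m,lin(m,a,7));b=P(.166,-.045);rows(a,lin(a,b,7));c=P(.166,-.022);rows(b,lin(b,c,8))
print(a,c)
p=.166
rows(P(p,-.022),[P(p+.25*(i+1)/8) for i in range(8)]);rows(P(p),[P(p+.25*(i+1)/8) for i in range(8)])
```

```text
[[-12, -10, 0], [-23, -21, 0], [-35, -31, 0], [-47, -41, 0], [-59, -51, 0], [-70, -62, 0], [-82, -72, 0], [-94, -82, 0]] [np.float64(-3.8), np.float64(-7.6), np.float64(-11.4), np.float64(-15.3), np.float64(-19.1), np.float64(-22.9), np.float64(-26.7), np.float64(-30.5)]
[[-6, -17, 0], [-11, -34, 0], [-17, -51, 0], [-22, -68, 0], [-28, -85, 0], [-34, -102, 0], [-39, -118, 0], [-39, -118, 0]] [np.float64(-4.4), np.float64(-8.7), np.float64(-13.1), np.float64(-17.4), np.float64(-21.8), np.float64(-26.2), np.float64(-30.5), np.float64(-30.5)]
[[0, 0, 20], [0, 0, 40], [0, 0, 60], [0, 0, 81], [0, 0, 101], [0, 0, 121], [0, 0, 141], [0, 0, 141]] [np.float64(-0.0), np.float64(-0.0), np.float64(-0.0), np.float64(-0.0), np.float64(-0.0), np.float64(-0.0), np.float64(-0.0), np.float64(-0.0)]
[[0, -3, 0], [0, -6, 0], [0, -9, 0], [0, -11, 0], [0, -14, 0], [0, -17, 0], [0, -20, 0], [0, -23, 0]] [np.float64(-0.0), np.float64(-0.0), np.float64(-0.0), np.float64(-0.0), np.float64(-0.0), np.float64(-0.0), np.float64(-0.0), np.float64(-0.0)]
[0.59279721 0.12719815 0.171      0.166     ] [0.58899672 0.14988198 0.03       0.166     ]
[[1, -3, 0], [1, -5, 0], [2, -7, 0], [2, -9, 0], [2, -11, 0], [3, -13, 0], [3, -15, 0], [3, -17, 0]] [np.float64(-1.8), np.float64(-3.6), np.float64(-5.4), np.float64(-7.2), np.float64(-9.0), np.float64(-10.7), np.float64(-12.5), np.float64(-14.3)]
[[1, -2, 0], [1, -4, 0], [2, -6, 0], [2, -8, 0], [2, -10, 0], [3, -12, 0], [3, -14, 0], [3, -16, 0]] [np.float64(-1.8), np.float64(-3.6), np.float64(-5.4), np.float64(-7.2), np.float64(-9.0), np.float64(-10.7), np.float64(-12.5), np.float64(-14.3)]
```

send_rows(slide=[[-12,-10,0],[-23,-21,0],[-35,-31,0],[-47,-41,0],[-59,-51,0],[-70,-62,0],[-82,-72,0],[-94,-82,0]], roll=[-3.8,-7.6,-11.4,-15.3,-19.1,-22.9,-26.7,-30.5], claw=[0,0,0,0,0,0,0,0])

```text
t: 11.88
eef_pos: [0.587, 0.0032, 0.1693]
tool_rot: [0.0, 0.984, -0.181, -0.0]
contact_force: [-0.1, 0.8, 1.1]
gripper_width: 0.001
grasp_force: 0.0
```

send_rows(slide=[[-6,-17,0],[-11,-34,0],[-17,-51,0],[-22,-68,0],[-28,-85,0],[-34,-102,0],[-39,-118,0],[-39,-118,0]], roll=[-4.4,-8.7,-13.1,-17.4,-21.8,-26.2,-30.5,-30.5], claw=[0,0,0,0,0,0,0,0])

```text
t: 12.55
eef_pos: [0.5925, 0.1313, 0.1693]
tool_rot: [-0.001, 0.996, 0.087, -0.0]
contact_force: [-0.1, 0.5, -0.5]
gripper_width: 0.0
grasp_force: 0.0
```

send_rows(slide=[[0,0,20],[0,0,40],[0,0,60],[0,0,80],[0,0,100],[0,0,120],[0,0,141],[0,0,141]], roll=[0,0,0,0,0,0,0,0], claw=[0,0,0,0,0,0,0,0])

```text
t: 13.22
eef_pos: [0.5899, 0.1244, 0.0245]
tool_rot: [0.001, 0.997, 0.082, -0.004]
contact_force: [-0.4, 0.3, -0.5]
gripper_width: -0.001
grasp_force: 0.0
```

send_rows(slide=[[0,-3,0],[0,-6,0],[0,-9,0],[0,-11,0],[0,-14,0],[0,-17,0],[0,-20,0],[0,-23,0]], roll=[0,0,0,0,0,0,0,0], claw=[0,0,0,0,0,0,0,0])

```text
t: 13.88
eef_pos: [0.5892, 0.1493, 0.0288]
tool_rot: [-0.0, 0.997, 0.083, 0.0]
contact_force: [0.1, 0.2, 0.0]
gripper_width: -0.005
grasp_force: 0.0
```

send_rows(slide=[[1,-3,0],[1,-5,0],[2,-7,0],[2,-9,0],[2,-11,0],[3,-13,0],[3,-15,0],[3,-17,0]], roll=[-1.8,-3.6,-5.4,-7.2,-9,-10.7,-12.5,-14.3], claw=[0,0,0,0,0,0,0,0])

```text
t: 14.55
eef_pos: [0.59, 0.1663, 0.0287]
tool_rot: [-0.0, 0.978, 0.207, 0.001]
contact_force: [3.5, -2.7, -0.6]
gripper_width: -0.001
grasp_force: 1.8
```

Contact at about 4.4 N. Continuing round the arc.

send_rows(slide=[[1,-2,0],[1,-4,0],[2,-6,0],[2,-8,0],[2,-10,0],[3,-12,0],[3,-14,0],[3,-16,0]], roll=[-1.8,-3.6,-5.4,-7.2,-9,-10.7,-12.5,-14.3], claw=[0,0,0,0,0,0,0,0])

```text
t: 15.22
eef_pos: [0.5858, 0.1825, 0.0287]
tool_rot: [-0.0, 0.945, 0.328, 0.0]
contact_force: [3.4, -1.6, -0.2]
gripper_width: 0.001
grasp_force: 1.9
```

send_rows(slide=[[1,-2,0],[1,-4,0],[2,-6,0],[2,-8,0],[2,-10,0],[3,-12,0],[3,-14,0],[3,-16,0]], roll=[-1.8,-3.6,-5.4,-7.2,-9,-10.7,-12.5,-14.3], claw=[0,0,0,0,0,0,0,0])

```text
t: 15.88
eef_pos: [0.5782, 0.1969, 0.0287]
tool_rot: [-0.0, 0.897, 0.443, 0.0]
contact_force: [4.1, -1.5, -0.5]
gripper_width: -0.003
grasp_force: 1.9
```

Run:
```python
from plan import *
o=now();C=np.array([.5252,.1615]);t=o['eef_pos'][:2]-C
for off in(.0195,.0215):
    print('arm angle if off',off,np.arctan2(t[1],t[0])+np.arcsin(off/np.hypot(*t)))
s=np.array([*o['eef_pos'][:2],.03,.916])
def rot(d):
    R=np.array([[np.cos(d),-np.sin(d)],[np.sin(d),np.cos(d)]]);return np.append(C+R@(s[:2]-C),[.03,s[3]+d])
rows(s,[rot(.20*(i+1)/8) for i in range(8)])
```

```text
t 15.8833 phi 0.9172 pos [0.5782 0.1969 0.0287] F [ 4.1 -1.5 -0.5] q7 -1.3562340244977957
arm angle if off 0.0195 0.9007743183367638
arm angle if off 0.0215 0.9339238352591177
[[0, -2, 0], [1, -3, 0], [1, -5, 0], [2, -6, 0], [2, -8, 0], [2, -9, 0], [3, -11, 0], [3, -12, 0]] [np.float64(-1.4), np.float64(-2.9), np.float64(-4.3), np.float64(-5.7), np.float64(-7.2), np.float64(-8.6), np.float64(-10.0), np.float64(-11.5)]
```

send_rows(slide=[[0,-2,0],[1,-3,0],[1,-5,0],[2,-6,0],[2,-8,0],[2,-9,0],[3,-11,0],[3,-12,0]], roll=[-1.4,-2.9,-4.3,-5.7,-7.2,-8.6,-10,-11.5], claw=[0,0,0,0,0,0,0,0])

```text
t: 16.55
eef_pos: [0.5701, 0.2064, 0.0286]
tool_rot: [-0.0, 0.848, 0.53, -0.0]
contact_force: [4.3, -0.1, 1.7]
gripper_width: -0.002
grasp_force: 1.8
```

send_rows(slide=[[0,-1,0],[0,-2,0],[0,-3,0],[1,-4,0],[1,-5,0],[1,-6,0],[1,-6,0],[1,-6,0]], roll=[-1,-2,-3,-4,-5,-5.7,-5.7,-5.7], claw=[0,0,0,0,0,0,0,0])

```text
t: 17.22
eef_pos: [0.5652, 0.2099, 0.0286]
tool_rot: [-0.0, 0.821, 0.571, -0.0]
contact_force: [3.6, 1.0, 0.6]
gripper_width: -0.003
grasp_force: 1.4
```

Run:
```python
from plan import *
o=now();C=np.array([.5252,.1615]);t=o['eef_pos'][:2]-C
for off in(.0195,.0215):
    print('arm angle if off',off,np.arctan2(t[1],t[0])+np.arcsin(off/np.hypot(*t)))
```

```text
t 17.2167 phi 1.2143 pos [0.5652 0.2099 0.0286] F [3.6 1.  0.6] q7 -1.1382853625018166
arm angle if off 0.0195 1.1955662990423377
arm angle if off 0.0215 1.2292347593842474
```

Arm at about 1.20 rad, with home about 0.06 further. I'll creep up to the stop in small steps until the force rises.

send_rows(slide=[[0,-0.5,0],[0,-1,0],[0,-1.5,0],[0,-2,0],[0,-2.5,0],[0,-3,0],[0,-3,0],[0,-3,0]], roll=[-0.5,-1,-1.5,-2,-2.4,-2.8,-2.8,-2.8], claw=[0,0,0,0,0,0,0,0])

```text
t: 17.88
eef_pos: [0.5626, 0.2108, 0.0286]
tool_rot: [-0.0, 0.807, 0.59, -0.0]
contact_force: [3.9, 2.3, -0.2]
gripper_width: 0.0
grasp_force: 1.6
```

send_rows(slide=[[0,-0.5,0],[0,-1,0],[0,-1,0],[0,-1,0],[0,-1,0],[0,-1,0],[0,-1,0],[0,-1,0]], roll=[0,0,0,0,0,0,0,0], claw=[0,0,0,0,0,0,0,0])

```text
t: 18.55
eef_pos: [0.5616, 0.2111, 0.0286]
tool_rot: [-0.0, 0.807, 0.59, -0.0]
contact_force: [3.6, 1.2, -0.2]
gripper_width: 0.0
grasp_force: 1.6
```

send_rows(slide=[[0,-0.5,0],[0,-1,0],[0,-1,0],[0,-1,0],[0,-1,0],[0,-1,0],[0,-1,0],[0,-1,0]], roll=[0,0,0,0,0,0,0,0], claw=[0,0,0,0,0,0,0,0])

```text
t: 19.22
eef_pos: [0.5607, 0.2114, 0.0286]
tool_rot: [0.0, 0.807, 0.59, -0.0]
contact_force: [4.6, 0.6, -0.3]
gripper_width: 0.001
grasp_force: 1.8
```

send_rows(slide=[[0,-0.5,0],[0,-1,0],[0,-1,0],[0,-1,0],[0,-1,0],[0,-1,0],[0,-1,0],[0,-1,0]], roll=[0,0,0,0,0,0,0,0], claw=[0,0,0,0,0,0,0,0])

```text
t: 19.88
eef_pos: [0.5598, 0.2117, 0.0286]
tool_rot: [0.0, 0.807, 0.59, 0.0]
contact_force: [3.9, 2.1, 0.4]
gripper_width: -0.001
grasp_force: 1.8
```

send_rows(slide=[[0,-0.5,0],[0,-1,0],[0,-1,0],[0,-1.5,0],[0,-2,0],[0,-2,0],[0,-2,0],[0,-2,0]], roll=[-0.5,-1,-1.5,-2,-2,-2,-2,-2], claw=[0,0,0,0,0,0,0,0])

```text
t: 20.55
eef_pos: [0.5594, 0.2122, 0.0287]
tool_rot: [0.0, 0.797, 0.604, 0.001]
contact_force: [8.6, 1.2, -3.6]
gripper_width: 0.001
grasp_force: 3.7
```

send_rows(slide=[[0,-0.5,0],[0,-1,0],[0,-1,0],[0,-1.5,0],[0,-2,0],[0,-2,0],[0,-2,0],[0,-2,0]], roll=[0,0,0,0,0,0,0,0], claw=[0,0,0,0,0,0,0,0])

```text
t: 21.22
eef_pos: [0.5593, 0.2123, 0.0289]
tool_rot: [0.001, 0.797, 0.604, 0.002]
contact_force: [14.3, 0.9, -7.5]
gripper_width: 0.002
grasp_force: 6.0
```

The force has risen to 14 N with no further motion, so the lever is on its stop. I'll back off, rise clear and check with the cameras numerically.

send_rows(slide=[[0,4,0],[0,12,0],[0,20,0],[0,28,0],[0,28,-35],[0,28,-70],[0,28,-105],[0,28,-140]], roll=[0,0,0,0,0,0,0,0], claw=[0,0,0,0,0,0,0,0])

```text
t: 21.88
eef_pos: [0.5825, 0.2048, 0.1697]
tool_rot: [-0.0, 0.797, 0.604, -0.001]
contact_force: [0.1, 0.4, 0.9]
gripper_width: 0.0
grasp_force: 0.0
```

Run:
```python
from plan import *
from fit import *
from station import bot
import cv2
now()
m=bot.camera_model("wrist");c=dict(K=m['camera_matrix'],M=m['camera_from_world'][:3])
w=bot.read_camera("wrist").astype(int)
v=np.array([0.5168,0.0038,0.1384,-.9-.1384,1.3,0.5924,-0.2074])
for l in(1.1,1.2,1.3):
    v[4]=l;print(l,proj(c,model(v)['lt']))
x,y=proj(c,model(v)['lt']).astype(int)
msk=(w.sum(2)<130);n,lab,st,ce=cv2.connectedComponentsWithStats(msk[max(0,y-40):y+40,max(0,x-40):x+40].astype(np.uint8))
for i in range(1,n):
    if st[i,4]>60:print(st[i],ce[i]+[max(0,x-40),max(0,y-40)])
t=bot.read_camera("top").astype(int)
for l in(1.1,1.2,1.3):
    v[4]=l;print('top',l,proj(T,model(v)['lt']),proj(T,model(v)['lh']))
```

```text
t 21.8833 phi 1.2981 pos [0.5825 0.2048 0.1697] F [0.1 0.4 0.9] q7 -0.9495397777952269
1.1 [293.11525466 158.37626691]
1.2 [283.14033097 156.5432048 ]
1.3 [273.04065505 155.70270059]
[ 25  28  27  25 495] [271.03434343 155.63838384]
[46 58 12 22 77] [283.83116883 184.93506494]
[ 16  63  16  17 178] [258.45505618 187.50561798]
top 1.1 [234.11090675 174.35528469] [260.27307584 188.03844847]
top 1.2 [232.76677704 177.07555109] [260.27307584 188.03844847]
top 1.3 [231.69950212 179.91290963] [260.27307584 188.03844847]
```

The lever ball is at wrist pixel (271.0,155.6), against (273.0,155.7) predicted for lock = 1.3, so it is fully home. The robot is clear with zero force, so I'm handing in.

```bash
python3 -c "
from station import bot
print(bot.hand_in())"
```

```text
the job is handed in; nothing more can be done
None
```

I handed the job in at about 22 s with the long spoke pointing at the tall pin (within about 1 mm by the wrist camera), the lever home against its stop, and the arm clear of everything; the hand-in returned no verdict.

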